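# Lock a slicer blade into its holder with a pump clamp

## Task

Take the notched steel blade off its sloping stand and lay it flat on the bed of the clamp press, with its notch over the locating pin and its plain end towards the jaw. Pump the handle with full strokes until the jaw has driven the keeper fully home over the blade's plain end, then press the release lever down and slide the jaw all the way back by its knob. Leave the blade locked in place and do not disturb the other things on the worktop.

Things in the scene. Friction and masses are not known exactly. Their poses are not given: they have to be found in the camera images.
- press: Clamp press, fixed: wooden base 100 x 350 x 12 mm, y = -163 to +187 mm. Origin under the base on its middle line; z up; +y: the way the jaw advances; -x: the slide knob's side, towards the robot. Two dark cheeks (42 mm wide over all, 95 tall) at y = -105 to -15 hold the pump. Jaw plate: 44 mm wide, top at 57 mm, front at y = 4 mm + joint ram.
- bed (a point): Where the blade goes: centre of its place on the top of the aluminium bed, press frame x = 0, y = 110 mm, 30 mm above the worktop. The bed is flat and level, 38 mm wide (x), y = 18 to 182 mm. A blade laid right has its centre 3 mm above this point and its y axis along the press's y; its long edges then stand out 6 mm on both sides, 18 mm above the base.
- pin (a point): Locating pin: steel, 10 mm diameter, stands 10 mm up from the bed on the press's middle line at y = 158 mm. The point is on its axis, 3 mm above the bed's top (mid-thickness of a blade that lies there). Axes as the press.
- blade: Flat steel blade 50 x 120 x 6 mm (x, y, z), 0.2 kg. Origin at its centre; +y to the notched end (open notch 16 mm wide, 18 deep). Starts on a fixed wooden stand sloping 30 degrees, notch up-slope, plain end on a lip; +z is its upper face's normal, leaning to the robot's right. The rail under it is 26 mm wide: the long edges stand free 12 mm each side, to be gripped across the 50 mm at mid-length.
- blade_notch (a point): Point of the blade in the middle of its notch, 48 mm from the centre along +y, at mid-thickness: where the pin should come. Axes as the blade.
- pump_grip (a point): Middle of the pump handle's black grip (round, 22 mm diameter, 75 long), on its axis, 90 mm from the pivot; moves with it. Pivot: press frame x = 0, y = -75, z = 81.5 mm, axis along x. The handle points to -y, rising 35 degrees at rest: the point starts at y = -149, z = 133 mm and goes to y = -164, z = 95 mm at a full stroke. Press down from above, 4 to 9 N.
- pump (a joint): Pump handle's angle: 0 at rest (up), 0.46 rad fully down; a spring lifts it when let go. Each full stroke advances the jaw about 10 mm, a half stroke may not advance it; works only while the release lever is up. Two to four full strokes are needed. When the keeper is home the handle stops early, hard.
- ram (a joint): Jaw's travel: 0 fully back, 0.036 m when it has pushed the keeper home; it meets the keeper at 0.016. It starts at 0 to 0.010. A ratchet stops it from going back until the release lever is down; then it slides with about 5 N and stays where it is left.
- keeper_top (a point): Top of the dark keeper, a block on the bed in front of the jaw, 46 mm wide (x), 21 mm long (y), top 50 mm above the worktop. Its lip, on the +y side, has 9 mm of free height over the bed, for the blade. The point is mid-length, at press y = 30 mm + joint keeper, and moves with it.
- keeper (a joint): Keeper's travel: 0 open, 0.020 m home (hard stop), its lip then 10 mm over the blade's plain end. Stiff (14 N); it stays where it is when the jaw goes back.
- release_pad (a point): Top of the ribbed black paddle (34 x 40 mm) of the release lever, above the jaw on the middle line. Lever's pivot: press y = -22, z = 85 mm, axis along the press's x. At rest the point is at y = 16, z = 95 mm; with the lever fully down it is at y = 16, z = 76 mm. Press down from above, about 5 N.
- release (a joint): Angle of the release lever: 0 up (ratchet holds), 0.50 rad fully down (ratchet free). It stays where it is put.
- slide_knob (a point): Slide knob: upright black round post, 18 mm diameter, top 85 mm above the worktop, foot at 33, on a side arm of the jaw (arm's top at 44 mm). The point is on its axis, 10 mm below its top, at press x = -62, y = -2 mm + joint ram, and moves with the jaw. Grip it or push it along the press's y.
- salt_shaker: Bystander, to be left alone: salt shaker, 44 mm across, 90 mm tall.
- small_tin: Bystander, to be left alone: small food tin, 57 mm across, 72 mm tall.
- honey_jar: Bystander, to be left alone: squat glass jar with a black lid, 65 mm across, 86 mm tall.
- pepper_mill: Bystander, to be left alone: dark wooden pepper mill, 58 mm across, 170 mm tall.
- oil_bottle: Bystander, to be left alone: tall oil bottle, 61 mm across, 268 mm tall.
- mug_blue: Bystander, to be left alone: dark mug with a white foot, 80 mm across, 94 mm tall.
- spice_a: Bystander, to be left alone: spice jar with a black cap, 45 mm across, 105 mm tall.
- lemon: Bystander, to be left alone: lemon, 83 x 58 x 58 mm, lying on a chopping board.
Not all that is in view belongs to the job. Of the things like the blade, leave any that is green or red; of the rest the larger one is meant.

How it is judged:
On the way, in this order (a step that is already met when the one before it is completed fails the run):
1. the blade lies flat on the bed with its notch over the pin, let go (horizontal distance between blade_notch and pin below 0.01 m and z of blade in the frame of press between 0.03 and 0.036 m and angle between the z axis of blade and the z axis of press, either way round below 0.07 rad and angle between the y axis of blade and the y axis of press, either way round below 0.12 rad and contact force between the fingers and blade below 0.2 N), for 0.3 s.
2. the pump handle has been pressed through a full stroke (value of joint pump above 0.38 rad), for 0.05 s.
3. the pump handle has come up again (value of joint pump below 0.1 rad), for 0.05 s.
4. a further stroke of the pump has brought the keeper home (value of joint keeper above 0.018 m and value of joint pump above 0.03 rad), for 0.05 s.
5. the release lever is down (value of joint release above 0.35 rad), for 0.05 s.
At the end, for the whole second after the job is handed in: Blade flat on the bed, centre 30 to 36 mm up, within 4 degrees of level and 5 of the press's length, notch point within 6 mm of the pin; keeper over 17.5 of 20 mm; jaw within 4 mm of its rear stop; pump handle up (under 0.06 rad). The release lever may stay down (horizontal distance between blade_notch and pin below 0.006 m and z of blade in the frame of press between 0.03 and 0.036 m and angle between the z axis of blade and the z axis of press, either way round below 0.07 rad and angle between the y axis of blade and the y axis of press, either way round below 0.09 rad and value of joint keeper above 0.0175 m and value of joint ram below 0.004 m and value of joint pump below 0.06 rad); the robot touches nothing.
It fails at once if a bystander is pushed more than 40 mm or tipped over (distance of any of salt_shaker, small_tin, honey_jar, pepper_mill, oil_bottle, mug_blue, spice_a, lemon from where it was at the start of the episode above 0.04 m or angle between any of salt_shaker, small_tin, honey_jar, pepper_mill, oil_bottle, mug_blue, spice_a's own z axis and vertical above 0.5 rad).
It also fails if it takes over 62 s, if anything falls off the work surface, if the arm or the gripper's body presses on something with over 40 N, if the wrist force passes 120 N, or if a joint passes its speed limit or range.

## Robot

A 6-joint arm with a two-finger parallel gripper is mounted at the origin on the work surface; the furniture and walls round the work are solid. World frame = base frame: x ahead of the robot, y to its left, z up, the work surface at z = 0. Lengths are in m, angles in rad, forces in N, time in s.
With the tool pointing down it reaches from about 0.35 to 0.85 m from the base axis. Payload 8.1 kg.
Tool frame: the origin (TCP) lies at the centre of the arm's flange, where the gripper is bolted on; the fingertips stand 186 mm ahead of it and the grasp point (between the pads) lies 167 mm ahead of it; z points along the fingers, y is the line along which they close (so a half turn about z gives the same grasp; the last joint's range is limited). The gripper opens to 93 mm and grips with 3 to 60 N. Pads are 15 mm wide; open, the fingers measure 128 mm over their backs; the gripper's body (75 mm by 188 mm) begins 65 mm behind the grasp point.
Start: joints at [-1.205, 0.13, 1.488, -0, 1.523, -0.085], TCP at [0.261, -0.54, 0.405] pointing down, gripper open.
Joint ranges: [-2.96, 2.96], [-0.89, 2.26], [0.02, 2.5], [-1.34, 4.48], [0, 2.73], [-2.66, 2.66]. Speed limits (rad/s): [2.39, 2.39, 2.79, 3.14, 3.14, 3.14].

## Interface

Orientations are given as a rotation vector (axis times angle).
In Python, from plant import robot gives the robot as it stands.
- The arm moves only by the tool apply_moves, never from a script. Its argument "series" is a list of rows, each a list of 2 entries, a list of its own where there are three numbers: the shift along the tool's x, y, z in mm, then the turn, a rotation vector about the tool's x, y, z in rad. A call has 1 to 12 rows; each row shifts and turns the commanded pose from where the row before left it, along the tool's axes as they then stand; what a row does not reach is not made up. A row lasts 1/12 s, in which the tool goes at most 41.7 mm and 7.16 degrees, less where a joint would pass 70% of its speed; a pose out of reach is approached as far as the arm can. A call is refused whole if a number of a shift passes 41.7 or a number of a turn 0.125, either way. A call with a gripper value outside its range is refused whole. "claw" is the opening, from 0 (shut) to 1 (fully open), set as the call begins (left out, the last holds). The fingers move at their own pace and stop on an object; "newtons" is the grip in N (left out, the last holds). Time passes only in rows, so rows that do not move let the fingers close. It gives the time, the measured TCP pose, the force, the opening and the grip force at its end, in the units of the state.
- robot.read_state(): the state, without advancing time (a new reading comes with each control period).
- robot.read_camera(name): name is "side" or "top"; returns (picture, depth): 480x640x3 uint8, blue, green, red; 480x640 float32, m along the optical axis (not along the pixel's ray), 0 where there is no reading.
- robot.calibration(name): a dict with "fx", "fy", "cx", "cy" (pixels), "D" ([k1, k2, p1, p2, k3] as OpenCV has them; the pictures are not rectified), "extrinsics" (4x4, takes a point from world to camera coordinates). Camera axes: x right, y down, z forward; pixel columns grow to the right and rows downward; lengths in m; the calibration is good to about 2 mm. A picture is of the moment at which its call begins. calibration takes no time and is no camera call.
- robot.close_job(): hands the job in; it is judged then, once.
The state is a dict: "t": time; "q": joint angles; "dq": joint speeds; "joint_torque": joint torques, N m; "tool_pos": TCP position; "orientation": TCP orientation; "force": force on the tool from outside, world axes, zero at the start; "wrist_torque": the same for the moment, N m; "opening": finger opening in m; "gripper_force": force on a finger pad.
Only numpy, scipy, OpenCV 4.12 (cv2) and the standard library are available. Lean on these libraries where they do the work, as an engineer would, in place of code of your own. Each camera call takes 0.05 s, during which the arm holds its last target. There are 200 camera calls.

## Working session

There is one attempt and no reset: what is moved stays moved. The work goes in short steps, Python scripts to look and compute and a tool call to move; the robot and the scene stay as the last step left them, time stands still between calls to the robot, and variables do not carry over. Pictures are saved under pics/ and viewed, at most 13 in all, crops included, and the job is handed in when it is done.

Besides the shell and the picture viewer there is one more tool, called by a JSON object that holds its "api" and its "payload". apply_moves: Moves the arm, as the interface text tells. Its arguments: {"type":"object","properties":{"series":{"type":"array"},"claw":{"type":"number"},"newtons":{"type":"number"}},"required":["series"]}

```bash
mkdir -p pics; ls
python3 - <<'E'
from plant import robot
import cv2,numpy as np
for n in("side","top"):
    p,d=robot.read_camera(n); cv2.imwrite(f"pics/{n}0.png",p); np.save(f"pics/{n}0d.npy",d)
    c=robot.calibration(n); print(n,c)
print(robot.read_state())
E
```

```text
pics
side {'fx': 557.7281759714612, 'fy': 557.7281759714612, 'cx': 326.16351880388856, 'cy': 230.72167428861812, 'D': array([-0.06023273,  0.        ,  0.        ,  0.        ,  0.        ]), 'extrinsics': array([[ 0.81223558, -0.58281133, -0.02458297, -0.38282932],
       [-0.26024738, -0.32433391, -0.90943874,  0.17852132],
       [ 0.52205811,  0.74507615, -0.41511066,  1.38806944],
       [ 0.        ,  0.        ,  0.        ,  1.        ]])}
top {'fx': 549.8854205695907, 'fy': 549.8854205695907, 'cx': 331.5148162370998, 'cy': 241.73623908505039, 'D': array([0.00499375, 0.        , 0.        , 0.        , 0.        ]), 'extrinsics': array([[ 0.01915051, -0.99975377,  0.01120992, -0.06870724],
       [-0.98774186, -0.02065528, -0.15472356,  0.43596793],
       [ 0.154917  , -0.00810947, -0.9878942 ,  1.82901446],
       [ 0.        ,  0.        ,  0.        ,  1.        ]])}
{'t': 0.1, 'q': array([-1.20539867e+00,  1.31089860e-01,  1.48919155e+00,  2.36411414e-05,
        1.52298971e+00, -8.54336493e-02]), 'dq': array([ 0.00037343, -0.00159565, -0.0029315 ,  0.00201799, -0.00102564,
       -0.00029262]), 'joint_torque': array([ 1.52264900e-03, -5.61339819e+01, -4.93095231e+01,  7.71127618e-02,
        2.91838101e-02, -4.72834188e-05]), 'tool_pos': array([ 0.26135936, -0.53985212,  0.40377794]), 'orientation': array([-3.06049158e+00, -7.01808164e-01,  3.30958679e-04]), 'force': array([-0.49961876, -0.2776637 , -0.22425656]), 'wrist_torque': array([ 0.02063642,  0.02904156, -0.01161315]), 'gripper_force': 0.0, 'opening': 0.09286625823787621}
```

View pics/side0.png

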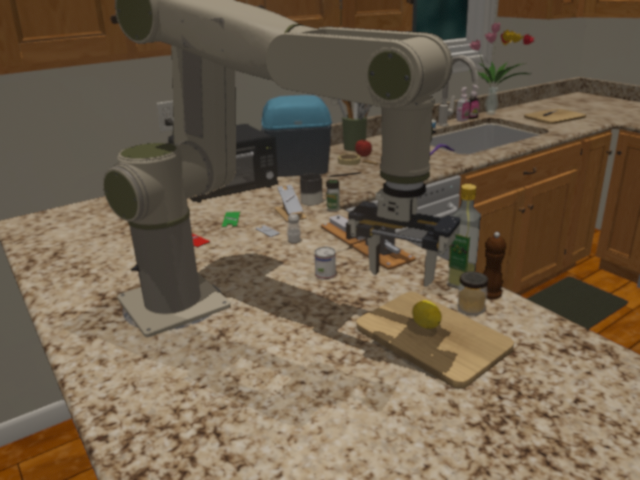

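View pics/top0.png

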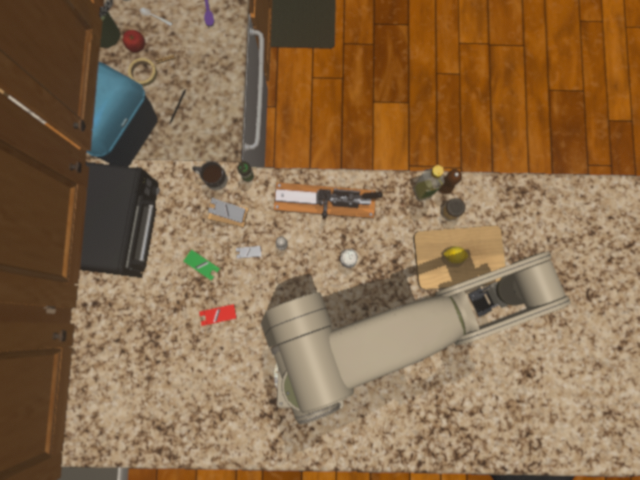

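```bash
cat > h.py <<'E'
import cv2,numpy as np
from plant import robot
def cal(n):
    c=robot.calibration(n); K=np.array([[c['fx'],0,c['cx']],[0,c['fy'],c['cy']],[0,0,1]]); return K,c['D'],c['extrinsics']
def ray(n,uv):
    K,D,E=cal(n); uv=np.array(uv,float).reshape(-1,1,2)
    p=cv2.undistortPoints(uv,K,D).reshape(-1,2); R=E[:3,:3]; o=-R.T@E[:3,3]
    return o,np.c_[p,np.ones(len(p))]@R
def onplane(n,uv,z):
    o,d=ray(n,uv); return o+d*((z-o[2])/d[:,2])[:,None]
def withdepth(n,uv,dep):
    o,d=ray(n,uv); return o+d*np.array(dep)[:,None]
def proj(n,P):
    K,D,E=cal(n); return cv2.projectPoints(np.array(P,float).reshape(-1,3),cv2.Rodrigues(E[:3,:3])[0],E[:3,3],K,D)[0].reshape(-1,2)
E
python3 - <<'E'
import cv2
t=cv2.imread('pics/top0.png');s=cv2.imread('pics/side0.png')
a=cv2.resize(t[155:265,190:390],(800,440),interpolation=cv2.INTER_CUBIC);cv2.imwrite('pics/tc.png',a)
b=cv2.resize(s[160:290,210:410],(800,520),interpolation=cv2.INTER_CUBIC);cv2.imwrite('pics/sc.png',b)
E
```

```text
(no output)
```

View pics/tc.png

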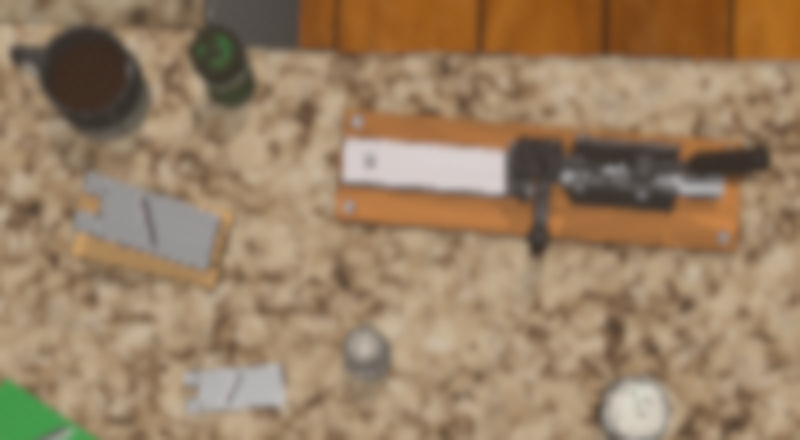

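View pics/sc.png

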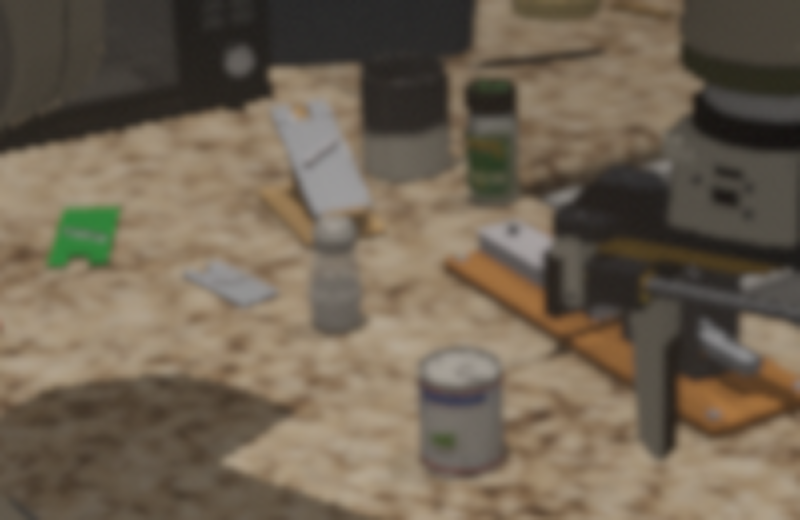

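```bash
cat > m.py <<'E'
from h import *
t=cv2.imread('pics/top0.png');d=np.load('pics/top0d.npy')
x0,y0,S=190,155,4
def box(mask,k=S):
    c=max(cv2.findContours(mask,cv2.RETR_EXTERNAL,cv2.CHAIN_APPROX_NONE)[0],key=cv2.contourArea); return c
big=cv2.resize(t[y0:265,x0:390],None,fx=S,fy=S,interpolation=cv2.INTER_CUBIC)
hsv=cv2.cvtColor(big,cv2.COLOR_BGR2HSV)
def full(p): return (np.array(p,float)+.5)/S-.5+[x0,y0]
def roi(m,a,b,c,e):
    z=np.zeros_like(m); z[c:e,a:b]=m[c:e,a:b]; return z
for k,(X,Y) in dict(blade=(180,230),bed=(430,170),base=(450,220),stone=(300,300),stand=(140,258)).items(): print(k,hsv[Y,X])
# base
om=roi(cv2.inRange(hsv,(5,120,80),(18,255,255)),325,770,100,260)
om=cv2.morphologyEx(om,cv2.MORPH_CLOSE,np.ones((45,45)))
c=box(om); P=onplane('top',full(c.reshape(-1,2)),.012)
r=cv2.minAreaRect((P[:,:2]*1000).astype(np.float32)); print('base',r); print(cv2.boxPoints(r))
bm=roi(cv2.inRange(hsv,(0,0,170),(179,60,255)),335,515,120,205)
bm=cv2.morphologyEx(bm,cv2.MORPH_CLOSE,np.ones((25,25)))
c=box(bm);P=onplane('top',full(c.reshape(-1,2)),.030)
r=cv2.minAreaRect((P[:,:2]*1000).astype(np.float32)); print('bed',r); print(cv2.boxPoints(r))
g=255-cv2.cvtColor(big,cv2.COLOR_BGR2GRAY).astype(float); w=np.zeros_like(g);w[148:174,356:386]=g[148:174,356:386];w=np.clip(w-w[148:174,356:386].mean()-10,0,None)
yy,xx=np.mgrid[:g.shape[0],:g.shape[1]];pc=[(w*xx).sum()/w.sum(),(w*yy).sum()/w.sum()];print('pin',pc,onplane('top',[full(pc)],.037))
# blade
sm=roi(cv2.inRange(hsv,(0,0,90),(179,45,200)),65,240,160,275)
sm=cv2.morphologyEx(sm,cv2.MORPH_CLOSE,np.ones((9,9)));sm=cv2.morphologyEx(sm,cv2.MORPH_OPEN,np.ones((15,15)))
c=box(sm);f=full(c.reshape(-1,2));mm=np.zeros_like(sm);cv2.drawContours(mm,[c],-1,255,-1)
small=cv2.resize(cv2.erode(mm,np.ones((13,13))),None,fx=1/S,fy=1/S,interpolation=cv2.INTER_AREA)>250
v,u=np.nonzero(small);v+=y0;u+=x0;ok=d[v,u]>0
Q=withdepth('top',np.c_[u,v][ok],d[v,u][ok]);q0=np.median(Q,0)
for i in range(3):
    U,s_,V=np.linalg.svd(Q-Q.mean(0),full_matrices=False);n=V[2]*np.sign(V[2,2]);e=(Q-Q.mean(0))@n;Q=Q[abs(e)<2.5*e.std()+1e-6]
print('plane',Q.mean(0),n,'tilt',np.degrees(np.arccos(n[2])),'rms',e.std(),len(Q))
o,dd=ray('top',f);B=o+dd*((Q.mean(0)-o)@n/(dd@n))[:,None]
a=np.cross([0,0,1],n);a/=np.linalg.norm(a);b=np.cross(n,a) # b upslope
ab=np.c_[(B-Q.mean(0))@a,(B-Q.mean(0))@b]*1000
r=cv2.minAreaRect(ab.astype(np.float32));print('blade',r);ctr=Q.mean(0)+(a*r[0][0]+b*r[0][1])/1000
print('ctr',ctr,'a',a,'b',b); print([Q.mean(0)+(a*x+b*y)/1000 for x,y in cv2.boxPoints(r)])
cv2.drawContours(big,[box(om),box(bm),c],-1,(0,0,255),1);cv2.circle(big,tuple(int(i) for i in pc),2,(255,0,0),-1);cv2.imwrite('pics/m.png',big)
E
python3 m.py
```

```text
blade [ 10   5 152]
bed [  5  13 215]
base [ 14 157 185]
stone [ 16  74 161]
stand [ 16 118 167]
base ((587.8390502929688, -34.14299011230469), (349.7381591796875, 104.42621612548828), 86.27873229980469)
[[ 524.38654 -205.2546 ]
 [ 628.5926  -212.03214]
 [ 651.29156  136.96861]
 [ 547.0855   143.74615]]
bed ((594.9448852539062, 67.60803985595703), (141.11984252929688, 39.28289794921875), 86.37149810791016)
[[570.8773     -1.5673828]
 [610.0814     -4.053482 ]
 [619.01245   136.78346  ]
 [579.80835   139.26956  ]]
pin [np.float64(369.66409960200224), np.float64(161.3156568246054)] [[0.59547111 0.1126132  0.037     ]]
plane [0.53346065 0.29140202 0.05503199] [-0.14187659 -0.49540544  0.85699736] tilt 31.018899563206716 rms 0.004073981875720934 248
blade ((0.2932548522949219, 5.708805084228516), (50.734928131103516, 122.35321044921875), 3.74875545501709)
ctr [0.53508954 0.29602464 0.05797385] a [ 0.96135349 -0.27531704  0.        ] b [0.23594598 0.8238774  0.51532079]
[array([0.52092154, 0.35302274, 0.08857729]), array([0.49980503, 0.25023194, 0.02566104]), array([0.54925753, 0.23902654, 0.02737042]), array([0.57037404, 0.34181734, 0.09028667])]
```

View pics/m.png

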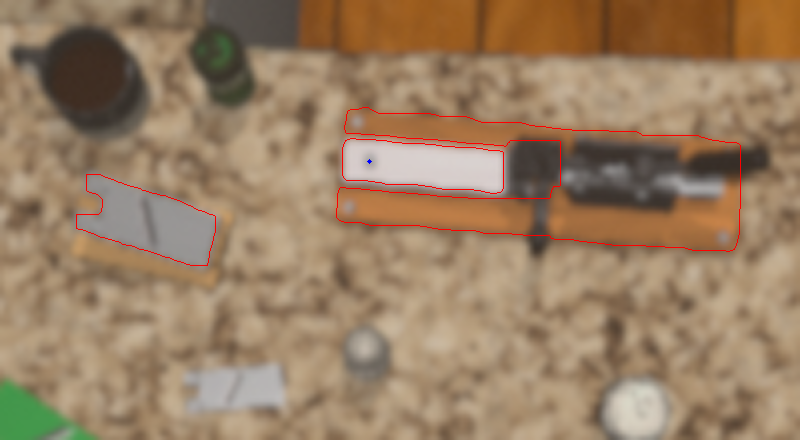

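```bash
cat > pl.py <<'E'
from h import *
from scipy.linalg import logm,expm
from scipy.spatial.transform import Rotation as Ro
def T(p,R):
    M=np.eye(4);M[:3,:3]=R;M[:3,3]=p;return M
def cur():
    s=robot.read_state();return T(s['tool_pos'],Ro.from_rotvec(s['orientation']).as_matrix()),s
def rows(A,B,n):
    D=np.linalg.inv(A)@B;X=expm(np.real(logm(D))/n)
    return np.round(X[:3,3]*1000,1).tolist(),np.round(Ro.from_matrix(X[:3,:3]).as_rotvec(),4).tolist()
def frame(z,y):
    z=np.array(z,float)/np.linalg.norm(z);y=np.array(y,float);y-=z*(y@z);y/=np.linalg.norm(y);return np.c_[np.cross(y,z),y,z]
E
python3 - <<'E'
from pl import *
A,s=cur();print(A.round(3))
# side blade mask check
yw=np.radians(12);yb=np.array([np.sin(yw)*.866,np.cos(yw)*.866,.5]);xb=np.array([np.cos(yw),-np.sin(yw),0]);n=np.cross(xb,yb)
im=cv2.imread('pics/side0.png');h=cv2.cvtColor(im,cv2.COLOR_BGR2HSV);m=np.zeros((480,640),np.uint8)
m[184:214,276:304]=cv2.inRange(h,(0,0,120),(179,40,255))[184:214,276:304]
k,l,st,ce=cv2.connectedComponentsWithStats(m);i=1+np.argmax(st[1:,4]);print('side blob',st[i],ce[i])
for dz in(-.006,0,.006):
    c=np.array([.535,.296,.058])+n*0+[0,0,dz]
    pts=[(x,y) for x in np.linspace(-.025,.025,41) for y in np.linspace(-.06,.06,97) if not(abs(x)<.008 and y>.042)]
    P=np.array([c+xb*x+yb*y for x,y in pts]);q=proj('side',P);print(dz,q.mean(0),q.min(0),q.max(0))
t=lambda X,Y:((X+.5)/4-.5+190,(Y+.5)/4-.5+155)
for nm,u,z in(('spice',t(213,50),.105),('mug',t(85,70),.094),('salt',t(365,345),.085),('tin',(349,258),.072),('oil',(438,170),.268),('pep',(453,173),.17),('honey',(455,208),.086)):print(nm,onplane('top',[u],z).round(3))
E
```

```text
[[ 0.9    0.436 -0.001  0.261]
 [ 0.436 -0.9    0.002 -0.54 ]
 [ 0.    -0.002 -1.     0.404]
 [ 0.     0.     0.     1.   ]]
side blob [278 185  25  29 406] [289.81773399 199.10591133]
-0.006 [289.9765165  200.31975229] [277.01719606 185.32516588] [302.6996954  214.61914269]
0 [289.8847891  198.64647201] [276.91021397 183.66969448] [302.62361967 212.929331  ]
0.006 [289.7928599  196.96881915] [276.80300942 182.010041  ] [302.54736587 211.23496206]
spice [[0.671 0.24  0.105]]
mug [[0.654 0.347 0.094]]
salt [[0.429 0.107 0.085]]
tin [[ 0.378 -0.118  0.072]]
oil [[ 0.627 -0.376  0.268]]
pep [[ 0.647 -0.444  0.17 ]]
honey [[ 0.552 -0.469  0.086]]
```

```bash
cat >> pl.py <<'E'
yw=np.radians(12);yb=np.array([np.sin(yw)*.866,np.cos(yw)*.866,.5]);xb=np.array([np.cos(yw),-np.sin(yw),0]);nb=np.cross(xb,yb)
bc=np.array([.535,.296,.0565])-.003*nb
RB=frame(-nb,xb)
E
python3 - <<'E'
from pl import *
A,s=cur();print(rows(A,T(bc+nb*.264,RB),24))
E
```

```text
([28.4, -10.6, 13.0], [0.0099, 0.0202, -0.0371])
```

```bash
cat >> pl.py <<'E'
def trace(A,rs):
    for s,w in rs: A=A@T(np.array(s)/1000,Ro.from_rotvec(w).as_matrix())
    return A
def lin(A,B,n,m=12):
    # straight line, m via points, in calls; prints rows
    d=Ro.from_matrix(A[:3,:3].T@B[:3,:3]).as_rotvec();C=A
    for k in range(1,m+1):
        N=T(A[:3,3]+(B[:3,3]-A[:3,3])*k/m,A[:3,:3]@Ro.from_rotvec(d*k/m).as_matrix());print(n//m,'x',rows(C,N,n//m));C=N
E
python3 - <<'E'
from pl import *
A,s=cur();lin(A,T(bc+nb*.264,RB),24,4)
E
```

```text
6 x ([23.8, -19.8, 6.8], [0.0099, 0.0202, -0.0371])
6 x ([26.5, -13.7, 10.8], [0.0099, 0.0202, -0.0371])
6 x ([27.2, -6.9, 14.7], [0.0099, 0.0202, -0.0371])
6 x ([26.0, 0.0, 18.2], [0.0099, 0.0202, -0.0371])
```

{"api": "apply_moves", "payload": {"series": [[[23.8,-19.8,6.8],[0.01,0.02,-0.037]],[[23.8,-19.8,6.8],[0.01,0.02,-0.037]],[[23.8,-19.8,6.8],[0.01,0.02,-0.037]],[[23.8,-19.8,6.8],[0.01,0.02,-0.037]],[[23.8,-19.8,6.8],[0.01,0.02,-0.037]],[[23.8,-19.8,6.8],[0.01,0.02,-0.037]],[[26.5,-13.7,10.8],[0.01,0.02,-0.037]],[[26.5,-13.7,10.8],[0.01,0.02,-0.037]],[[26.5,-13.7,10.8],[0.01,0.02,-0.037]],[[26.5,-13.7,10.8],[0.01,0.02,-0.037]],[[26.5,-13.7,10.8],[0.01,0.02,-0.037]],[[26.5,-13.7,10.8],[0.01,0.02,-0.037]]], "claw": 1}}

```text
t: 1.1
tool_pos: [0.3849, -0.1848, 0.3427]
orientation: [-2.662, -1.284, -0.306]
force: [-0.3, 0.3, -0.2]
opening: 0.0932
gripper_force: 0.0
```

{"api": "apply_moves", "payload": {"series": [[[27.2,-6.9,14.7],[0.01,0.02,-0.037]],[[27.2,-6.9,14.7],[0.01,0.02,-0.037]],[[27.2,-6.9,14.7],[0.01,0.02,-0.037]],[[27.2,-6.9,14.7],[0.01,0.02,-0.037]],[[27.2,-6.9,14.7],[0.01,0.02,-0.037]],[[27.2,-6.9,14.7],[0.01,0.02,-0.037]],[[26,0,18.2],[0.01,0.02,-0.037]],[[26,0,18.2],[0.01,0.02,-0.037]],[[26,0,18.2],[0.01,0.02,-0.037]],[[26,0,18.2],[0.01,0.02,-0.037]],[[26,0,18.2],[0.01,0.02,-0.037]],[[26,0,18.2],[0.01,0.02,-0.037]]]}}

```text
t: 2.1
tool_pos: [0.508, 0.1688, 0.2806]
orientation: [-2.142, -1.734, -0.564]
force: [0.7, -1.4, 0.2]
opening: 0.0929
gripper_force: 0.0
```

Run:
```python
from pl import *
p,d=robot.read_camera('side')
cv2.imwrite('pics/s1.png',cv2.resize(p[120:270,200:400],(800,600),interpolation=cv2.INTER_CUBIC))
A,s=cur();print(A.round(3),s['t'],s['force']);print(rows(A,T(bc+nb*.174,RB),8))
```

```text
[[ 0.178  0.979  0.097  0.508]
 [ 0.848 -0.203  0.49   0.173]
 [ 0.499 -0.005 -0.866  0.28 ]
 [ 0.     0.     0.     1.   ]] 2.15 [-3.14695699  2.39019182  1.50575156]
([-0.3, 0.1, 10.7], [-0.0009, 0.0001, 0.0003])
```

View pics/s1.png

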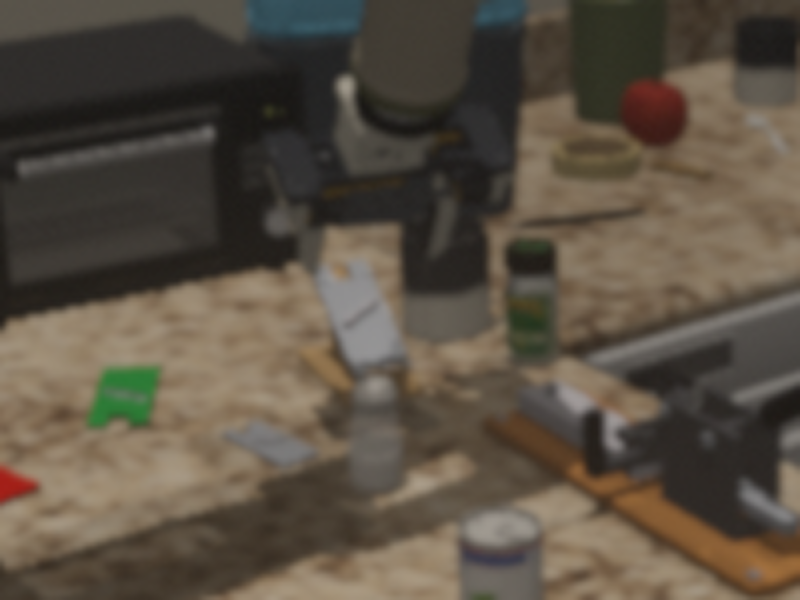

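{"api": "apply_moves", "payload": {"series": [[[0,0,14],[0,0,0]],[[0,0,14],[0,0,0]],[[0,0,14],[0,0,0]],[[0,0,14],[0,0,0]],[[-1,0,10],[0,0,0]],[[-1,0,10],[0,0,0]],[[0,0,10],[0,0,0]],[[0,0,0],[0,0,0]],[[0,0,0],[0,0,0]]]}}

```text
t: 2.9
tool_pos: [0.5159, 0.2074, 0.2051]
orientation: [-2.143, -1.733, -0.563]
force: [0.2, 0.2, -0.3]
opening: 0.0932
gripper_force: 0.0
```

Run:
```python
from pl import *
A,s=cur();print(A.round(4),s['t'],s['force'],s['wrist_torque']);print(rows(A,T(bc+nb*.174,RB),1))
```

```text
[[ 0.1834  0.9781  0.0982  0.5159]
 [ 0.8491 -0.208   0.4856  0.2074]
 [ 0.4954 -0.0057 -0.8686  0.2051]
 [ 0.      0.      0.      1.    ]] 2.9 [ 0.19991756  0.17525827 -0.27290453] [-0.21643047 -0.04883642  0.03231748]
([4.2, 0.2, 3.0], [-0.0049, 0.0053, -0.0029])
```

{"api": "apply_moves", "payload": {"series": [[[2,0,1.5],[-0.003,0.003,0]],[[2,0,1.5],[-0.002,0.002,0]],[[0,0,0],[0,0,0]]]}}

```text
t: 3.15
tool_pos: [0.5176, 0.2124, 0.2058]
orientation: [-2.144, -1.731, -0.577]
force: [-0.1, 0.2, -0.5]
opening: 0.0929
gripper_force: 0.0
```

{"api": "apply_moves", "payload": {"series": [[[0,0,0],[0,0,0]],[[0,0,0],[0,0,0]],[[0,0,0],[0,0,0]],[[0,0,0],[0,0,0]],[[0,0,0],[0,0,0]],[[0,0,0],[0,0,0]],[[0,0,0],[0,0,0]],[[0,0,0],[0,0,0]]], "claw": 0, "newtons": 30}}

```text
t: 3.82
tool_pos: [0.5172, 0.2121, 0.2051]
orientation: [-2.144, -1.731, -0.574]
force: [0.4, -0.4, 0.0]
opening: 0.0493
gripper_force: 30.0
```

Run:
```python
from pl import *
A,s=cur();print(A.round(4),s['t'],s['force'],s['wrist_torque'],s['opening'],s['gripper_force']);print(rows(A,T(bc+nb*.174,RB),1))
yp=np.array([.0643,.9979,0]);xp=np.array([.9979,-.0643,0])
pin=np.array([.5966,.1127,.033]);goal=pin-.048*yp
C=A.copy();R2=frame([0,0,-1],xp)
L=A.copy();L[2,3]+=.10
print('lift',rows(A,L,6)); H=T(goal+[0,0,.174+.10],R2);print(H);lin(L,H,18,3)
```

```text
[[ 1.826e-01  9.775e-01  1.053e-01  5.172e-01]
 [ 8.465e-01 -2.108e-01  4.888e-01  2.121e-01]
 [ 5.000e-01 -2.000e-04 -8.660e-01  2.051e-01]
 [ 0.000e+00  0.000e+00  0.000e+00  1.000e+00]] 3.8167 [ 0.35155781 -0.38722522  0.04858813] [-0.3608091  -0.03974213 -0.07994479] 0.04932404806948559 29.97370272874832
([-0.0, -0.1, 0.5], [0.0013, -0.0, -0.0026])
lift ([8.3, -0.0, -14.4], [0.0, 0.0, -0.0])
[[ 0.06430196  0.99793049  0.          0.5935136 ]
 [ 0.99793049 -0.06430196  0.          0.0648008 ]
 [ 0.          0.         -1.          0.307     ]
 [ 0.          0.          0.          1.        ]]
6 x ([-6.5, 5.7, -3.2], [0.0021, -0.029, -0.008])
6 x ([-7.2, 5.4, -2.1], [0.0021, -0.029, -0.008])
6 x ([-7.7, 5.0, -0.9], [0.0021, -0.029, -0.008])
```

{"api": "apply_moves", "payload": {"series": [[[4,0,-8],[0,0,0]],[[8,0,-14],[0,0,0]],[[8.4,0,-14.5],[0,0,0]],[[8.4,0,-14.5],[0,0,0]],[[8.4,0,-14.5],[0,0,0]],[[8.4,0,-14.5],[0,0,0]],[[4.4,0,-6.4],[0,0,0]]]}}

```text
t: 4.4
tool_pos: [0.5178, 0.2123, 0.3078]
orientation: [-2.144, -1.732, -0.578]
force: [0.5, 0.1, -1.2]
opening: 0.0495
gripper_force: 30.0
```

{"api": "apply_moves", "payload": {"series": [[[-9.8,8.5,-4.8],[0.003,-0.043,-0.012]],[[-9.8,8.5,-4.8],[0.003,-0.043,-0.012]],[[-9.8,8.5,-4.8],[0.003,-0.043,-0.012]],[[-9.8,8.5,-4.8],[0.003,-0.043,-0.012]],[[-10.8,8.1,-3.1],[0.003,-0.044,-0.012]],[[-10.8,8.1,-3.1],[0.003,-0.044,-0.012]],[[-10.8,8.1,-3.1],[0.003,-0.044,-0.012]],[[-10.8,8.1,-3.1],[0.003,-0.044,-0.012]],[[-11.5,7.5,-1.3],[0.003,-0.044,-0.012]],[[-11.5,7.5,-1.3],[0.003,-0.044,-0.012]],[[-11.5,7.5,-1.3],[0.003,-0.044,-0.012]],[[-11.5,7.5,-1.3],[0.003,-0.044,-0.012]]]}}

```text
t: 5.4
tool_pos: [0.5932, 0.0644, 0.3049]
orientation: [2.29, 2.146, -0.003]
force: [-0.3, 0.4, -1.8]
opening: 0.0494
gripper_force: 30.0
```

```bash
cat >> pl.py <<'E'
yp=np.array([.0643,.9979,0]);xp=np.array([.9979,-.0643,0]);pin=np.array([.5966,.1127,.033]);goal=pin-.048*yp
R2=frame([0,0,-1],xp)
E
python3 - <<'E'
from pl import *
for n in('side','top'):
    p,d=robot.read_camera(n);cv2.imwrite(f'pics/{n}2.png',p)
A,s=cur();print(A.round(4),s['t'],s['force'],s['opening'])
B=T(goal+[0,0,.174+.03],R2);print(rows(A,B,6))
p=cv2.imread('pics/side2.png');q=proj('side',[goal])[0];print(q)
a=cv2.resize(p[150:260,280:420],(800,629),interpolation=cv2.INTER_CUBIC)[:600]
t=cv2.imread('pics/top2.png');cv2.imwrite('pics/s2c.png',a)
E
```

```text
[[ 0.0662  0.9978  0.002   0.5937]
 [ 0.9978 -0.0662 -0.0037  0.0638]
 [-0.0035  0.0022 -1.      0.3052]
 [ 0.      0.      0.      1.    ]] 5.5 [-0.60407797  0.43846348 -1.55833651] 0.04975713834317844
([0.2, -0.1, 11.4], [0.0004, 0.0006, -0.0003])
[345.69133506 222.04100548]
```

View pics/s2c.png

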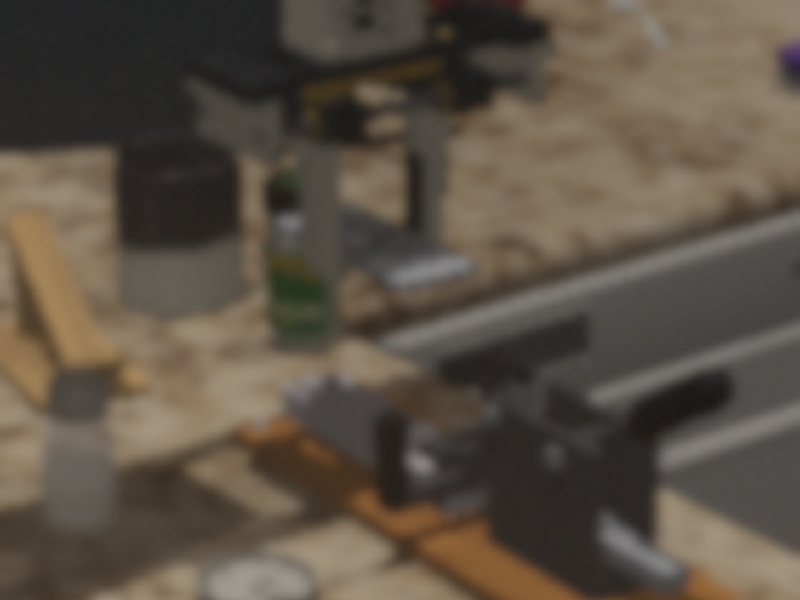

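Run:
```python
from pl import *
A,s=cur()
O=pin-.158*yp;O[2]=0
pr=lambda x,y,z:O+xp*x/1000+yp*y/1000+[0,0,z/1000]
for n,q in dict(baseL=(-50,187,12),baseLb=(-50,187,0),bedL=(-19,182,30),bedR=(19,182,30),pintop=(0,158,40),knob=(-62,-2,85),grip=(0,-149,133)).items():
    a=proj('side',[pr(*q)])[0];print(n,a,'crop2',(a-[280,150])*5.714,'top',proj('top',[pr(*q)])[0])
c=A[:3,3]+A[:3,2]*.174
for x in(-25,25):
  for y in (-60,60):
    for z in(-3,3):
      P=c+A[:3,1]*x/1000+A[:3,0]*y/1000-A[:3,2]*z/1000;a=proj('side',[P])[0];print(x,y,z,(a-[280,150])*5.714,proj('top',[P])[0])
t=cv2.imread('pics/top2.png');cv2.imwrite('pics/t2c.png',cv2.resize(t[160:240,260:400],(800,457),interpolation=cv2.INTER_CUBIC))
```

```text
baseL [319.26685618 223.77550587] crop2 [224.37081621 421.55324052] top [272.82252381 209.70459963]
baseLb [319.37838736 227.20971805] crop2 [225.0081054  441.17632895] top [273.14767757 210.43694568]
bedL [328.20346371 216.87566233] crop2 [275.43459165 382.12753458] top [274.6814065  199.90711305]
bedR [338.17411631 214.20055918] crop2 [332.40690057 366.84199516] top [275.77765771 189.1751672 ]
pintop [337.23723423 215.04353012] crop2 [327.05355636 371.65873112] top [281.95838963 194.42226879]
knob [349.28054339 223.26308551] crop2 [395.86902495 418.62527062] top [327.07619264 213.34523421]
grip [399.20747327 219.59508247] crop2 [681.15150225 397.66630125] top [373.77243451 195.49370703]
-25 -60 -3 [400.66187806 291.74490769] [312.6559744  198.03521005]
-25 -60 3 [400.53491614 280.8247265 ] [312.60717293 197.60722939]
-25 60 -3 [276.43504921 226.19088534] [275.93849136 194.9001095 ]
-25 60 3 [276.13884764 215.77261835] [275.76766221 194.46184154]
25 -60 -3 [480.28720078 271.09726537] [314.04067583 183.15837319]
25 -60 3 [480.27909179 260.30471385] [313.99666175 182.68294484]
25 60 -3 [353.50656015 207.51638502] [277.47800235 180.04140443]
25 60 3 [353.32128199 197.21400901] [277.31298137 179.55580486]
```

View pics/t2c.png

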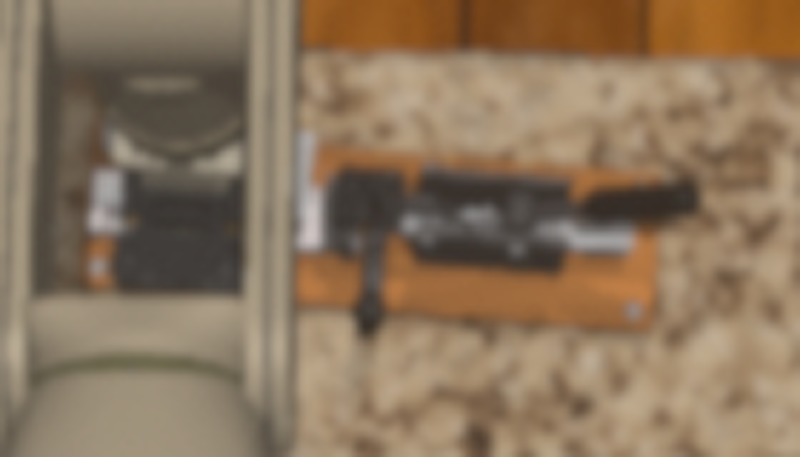

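Run:
```python
from pl import *
s=cv2.imread('pics/side0.png');g=cv2.cvtColor(s,cv2.COLOR_BGR2GRAY)
print(g[210:228,326:352])
h=cv2.cvtColor(s,cv2.COLOR_BGR2HSV);print(h[212:232,316:336,1])
b=g
t=cv2.cvtColor(cv2.imread('pics/top0.png'),cv2.COLOR_BGR2GRAY);print(t[186:206,272:292])
```

```text
[[106  93  83  78  77  78  78  79  79  79  83  89 100 114 125 130 129 123
  112 103 101 104 109 112 108  99]
 [114 107 101  95  94  93  92  91  90  89  91 101 115 128 137 141 140 136
  130 123 116 106  99  91  79  67]
 [125 125 123 121 119 117 115 112 109 108 108 112 121 130 137 140 140 138
  134 131 125 112  93  72  58  50]
 [136 138 138 137 135 133 130 128 126 124 122 123 127 133 138 140 141 139
  136 133 127 113  86  60  49  46]
 [145 144 143 141 139 136 135 133 133 131 130 131 133 138 140 141 141 141
  139 136 129 111  79  52  46  46]
 [146 144 141 139 138 137 138 139 139 139 135 131 132 137 141 141 139 138
  138 136 131 111  77  47  42  42]
 [140 138 139 141 142 144 147 149 150 148 138 121 117 129 142 146 142 139
  136 134 128 110  75  46  39  40]
 [134 132 134 138 144 149 154 157 157 153 137 113 105 124 145 154 153 148
  143 137 129 109  75  48  41  40]
 [135 133 130 129 131 141 151 157 158 154 141 124 119 133 151 159 160 158
  154 148 138 117  85  58  51  53]
 [142 138 131 119 112 119 134 146 154 154 150 145 144 150 158 161 162 162
  161 157 149 129 101  77  70  71]
 [148 144 
[... 3564 characters left out ...]
 207 208
  208 208]
 [155 144 135 155 189 204 206 206 205 203 202 203 205 206 207 207 207 207
  207 207]
 [156 144 130 146 176 190 192 192 192 191 192 195 197 200 203 206 206 206
  206 206]
 [153 143 124 127 145 154 154 155 155 154 158 165 170 176 184 189 192 192
  192 191]
 [152 143 123 116 121 121 122 121 120 121 123 129 134 139 148 153 154 153
  153 153]
 [152 143 126 119 121 119 119 118 118 117 117 119 120 121 123 122 121 119
  118 118]
 [155 143 131 127 127 127 127 127 129 128 128 128 127 126 125 120 118 116
  114 112]
 [159 148 138 134 134 134 133 133 134 134 134 134 134 133 133 129 127 125
  124 124]
 [160 153 144 140 144 145 138 135 135 136 135 135 135 136 134 134 134 133
  133 132]]
```

Run:
```python
import cv2,numpy as np
np.set_printoptions(linewidth=200)
t=cv2.cvtColor(cv2.imread('pics/top2.png'),cv2.COLOR_BGR2GRAY);print(t[180:207,308:324])
print(t[186:206,270:284])
s=cv2.cvtColor(cv2.imread('pics/side2.png'),cv2.COLOR_BGR2GRAY);print(s[190:206,340:368])
```

```text
[[142 152 142 123 132 148 149 141 136 133 128 125 130 137 141 145]
 [143 152 143 121 127 144 145 141 141 142 140 138 139 142 146 148]
 [144 154 144 122 129 146 149 143 142 142 140 137 135 135 141 147]
 [145 153 144 126 139 158 158 145 136 135 132 127 122 122 132 142]
 [145 153 144 129 144 164 163 145 130 125 121 117 112 116 128 138]
 [145 153 144 129 145 164 159 139 122 117 115 113 113 118 125 129]
 [145 154 145 129 144 161 155 133 117 113 113 114 115 119 121 122]
 [145 154 144 129 145 161 152 131 117 114 113 112 112 113 114 115]
 [145 153 145 129 145 160 149 130 120 117 114 107 100  99 103 106]
 [146 154 146 131 145 158 146 129 122 118 109  94  82  80  83  86]
 [145 154 146 131 145 157 143 128 122 114 100  79  66  65  66  66]
 [146 154 146 130 146 156 143 130 120 105  88  69  60  59  59  58]
 [146 154 145 130 145 159 152 143 123  98  78  64  59  61  59  55]
 [145 152 142 128 146 164 166 158 128  95  73  61  59  59  58  56]
 [145 149 136 124 147 169 175 169 131  92  69  60  57  58  58  58]
 [144 147 129 121 148 174 182 173 132  88  68  59  57  58  59  59]
 [143 146 128 119 150 179 19
[... 3031 characters left out ...]
  73  65]
 [ 97  98  93  85  80  75  71  72  79  89  95  94  91  93  95  91  87  85  84  84  83  80  77  75  73  69  64  62]
 [ 95  94  90  88  88  87  82  76  77  84  92  94  93  94  94  90  85  82  80  77  75  68  64  62  62  62  64  67]
 [ 94  96  95  96  99  98  90  79  74  78  84  88  89  88  85  79  75  71  70  68  64  60  58  60  66  73  80  89]
 [ 94  98  98  98  98  96  87  75  65  65  68  71  75  74  71  65  64  64  63  63  63  66  74  81  89  97 107 114]
 [ 89  94  92  89  84  80  74  65  56  54  52  57  61  63  61  59  60  67  71  77  83  91 101 110 115 118 120 122]
 [ 78  82  79  71  64  61  59  56  51  48  47  52  58  63  64  67  76  87  94 103 110 116 120 122 122 119 114 110]]
```

{"api": "apply_moves", "payload": {"series": [[[0,0,12],[0,0,0]],[[0,0,12],[0,0,0]],[[0,0,12],[0,0,0]],[[0,0,12],[0,0,0]],[[0,0,12],[0,0,0]],[[0,0,9],[0,0,0]],[[0,0,4],[0,0,0]],[[0,0,0],[0,0,0]],[[0,0,0],[0,0,0]]]}}

```text
t: 6.25
tool_pos: [0.5934, 0.0649, 0.2323]
orientation: [2.291, 2.146, 0.001]
force: [0.3, -0.1, -1.8]
opening: 0.0499
gripper_force: 30.0
```

Run:
```python
from pl import *
np.set_printoptions(linewidth=200)
for n in('side','top'):
    p,d=robot.read_camera(n);cv2.imwrite(f'pics/{n}3.png',p)
A,s=cur();print(A.round(4),s['t'],s['force'],s['opening'])
print(rows(A,T(goal+[0,0,.174],R2),1))
c=A[:3,3]+A[:3,2]*.174
for x in(-25,25):
  for y in (-60,60):
    for z in(-3,3):
      P=c+A[:3,1]*x/1000+A[:3,0]*y/1000-A[:3,2]*z/1000;print(x,y,z,proj('side',[P])[0].round(1),proj('top',[P])[0].round(1))
for x in(-8,8):print('notch',x,proj('side',[c+A[:3,1]*x/1000+A[:3,0]*.06])[0])
p=cv2.imread('pics/side3.png')
cv2.imwrite('pics/s3c.png',cv2.resize(p[185:245,310:390],(800,600),interpolation=cv2.INTER_CUBIC))
```

```text
[[ 0.0655  0.9978  0.0038  0.5938]
 [ 0.9979 -0.0655 -0.0015  0.0648]
 [-0.0013  0.0038 -1.      0.2333]
 [ 0.      0.      0.      1.    ]] 6.35 [ 1.22523052 -0.85554622 -2.13935247] 0.049469507578025096
([-0.0, -0.4, 26.3], [0.0038, 0.0013, -0.0012])
-25 -60 -3 [350.1 223.4] [312.7 202.9]
-25 -60 3 [350.1 221.6] [312.7 202.5]
-25 60 -3 [328.7 210.9] [277.4 199.9]
-25 60 3 [328.7 209.1] [277.3 199.5]
25 -60 -3 [363.8 219.5] [314.  188.5]
25 -60 3 [363.8 217.7] [314.  188.1]
25 60 -3 [342.  207.3] [278.9 185.5]
25 60 3 [341.9 205.6] [278.7 185.1]
notch -8 [333.25496276 208.77265455]
notch 8 [337.49654543 207.64850078]
```

View pics/s3c.png

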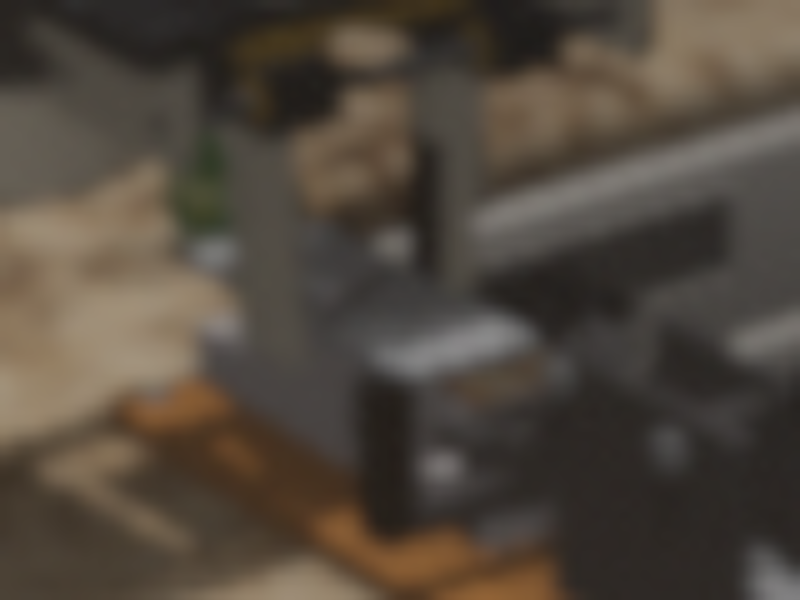

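Run:
```python
import cv2,numpy as np
np.set_printoptions(linewidth=200)
t=cv2.cvtColor(cv2.imread('pics/top3.png'),cv2.COLOR_BGR2GRAY);print(t[182:207,270:286]);print(t[182:207,306:322])
```

```text
[[ 75  73  82  94  96  90  82  78  75  71  69  70  75  86  97 105]
 [ 74  74  82  93  94  88  80  78  77  74  70  69  72  76  81  87]
 [ 73  75  82  89  90  84  78  78  81  78  72  70  72  73  74  76]
 [ 74  76  82  88  86  80  77  78  83  82  76  74  73  74  74  75]
 [ 73  75  80  87  84  79  74  76  83  85  81  80  78  76  75  75]
 [ 72  75  81  87  87  80  76  76  83  89  88  87  85  80  76  76]
 [ 74  75  81  88  89  83  81  81  87  95  98 100  93  87  83  80]
 [ 73  76  83  89  91  87  89  92  94 100 112 122 112  97  91  87]
 [ 73  76  85  92  92  91  99 104 102 103 121 143 139 118  99  92]
 [ 73  77  85  89  90  94 108 114 110 106 124 153 158 142 118  98]
 [ 73  76  81  83  84  94 117 133 133 124 132 155 165 159 142 121]
 [ 72  73  74  75  77  95 131 160 165 154 149 154 159 159 152 142]
 [ 72  71  70  68  74  95 138 175 180 167 155 146 139 136 136 136]
 [ 73  71  70  70  73  96 138 174 178 164 154 139 116 101 101 107]
 [ 73  74  76  75  77  96 139 174 176 166 160 146 109  76  70  80]
 [ 74  78  83  83  83  99 139 175 178 170 165 150 110  70  62  72]
 [ 75  79  87  86  86 101 14
[... 1551 characters left out ...]
 182 133  88  67  60  58  58]
 [138 126 138 148 140 127 146 173 192 181 134  88  66  59  58  58]
 [138 125 139 148 140 126 145 171 190 179 133  89  65  56  56  56]
 [138 125 138 148 140 126 143 170 189 179 134  89  68  58  58  60]
 [137 126 137 147 140 126 142 169 189 180 135  93  73  66  67  72]
 [138 125 137 148 140 126 142 168 188 180 137  95  76  70  74  83]
 [137 123 137 148 140 123 136 159 176 168 131  92  75  68  73  88]
 [137 122 137 147 138 115 115 132 143 137 110  88  75  66  68  81]
 [137 124 137 148 137 109  97 108 113 110 101  94  87  75  67  73]
 [138 125 138 148 138 109  97 105 109 107 105 104 100  90  81  81]
 [138 126 138 148 137 109 101 112 114 112 108 109 105 102  97  96]]
```

{"api": "apply_moves", "payload": {"series": [[[0,0,5],[0.002,0.001,0]],[[0,0.2,5],[0.002,0,0]],[[0,0.2,4],[0,0,0]],[[0,0,3],[0,0,0]],[[0,0,2],[0,0,0]],[[0,0,2],[0,0,0]],[[0,0,1],[0,0,0]],[[0,0,0],[0,0,0]],[[0,0,0],[0,0,0]]]}}

```text
t: 7.1
tool_pos: [0.594, 0.0647, 0.2106]
orientation: [-2.293, -2.147, 0.001]
force: [2.9, -0.1, -2.8]
opening: 0.0492
gripper_force: 30.0
```

Run:
```python
from pl import *
A,s=cur();print(A.round(4),s['t'],s['force'],s['wrist_torque'])
print(rows(A,T(goal+[0,0,.174],R2),1))
```

```text
[[ 6.560e-02  9.978e-01 -9.000e-04  5.940e-01]
 [ 9.978e-01 -6.560e-02 -4.000e-04  6.470e-02]
 [-4.000e-04 -8.000e-04 -1.000e+00  2.106e-01]
 [ 0.000e+00  0.000e+00  0.000e+00  1.000e+00]] 7.1 [ 2.86519661 -0.12164528 -2.83985421] [-0.15063457 -0.6115765  -0.1210006 ]
([0.0, -0.5, 3.6], [-0.0008, 0.0004, -0.0013])
```

{"api": "apply_moves", "payload": {"series": [[[0,0.7,1],[0,0,0]],[[0,0.5,1],[0,0,0]],[[0,0,0],[0,0,0]],[[0,0,0],[0,0,0]]]}}

```text
t: 7.43
tool_pos: [0.5947, 0.0648, 0.208]
orientation: [-2.292, -2.147, 0.003]
force: [-0.3, 0.2, -1.8]
opening: 0.0494
gripper_force: 30.0
```

{"api": "apply_moves", "payload": {"series": [[[0,0,0],[0,0,0]]]}}

```text
t: 7.52
tool_pos: [0.5947, 0.0648, 0.2082]
orientation: [-2.292, -2.147, 0.003]
force: [-1.1, -0.1, -1.1]
opening: 0.0497
gripper_force: 30.0
```

{"api": "apply_moves", "payload": {"series": [[[0,0,0.7],[0,0,0]],[[0,0,0.7],[0,0,0]],[[0,0,0.6],[0,0,0]],[[0,0,0],[0,0,0]],[[0,0,0],[0,0,0]]]}}

```text
t: 7.93
tool_pos: [0.5949, 0.0647, 0.2064]
orientation: [-2.292, -2.147, 0.002]
force: [-0.5, 0.8, -1.0]
opening: 0.0495
gripper_force: 30.0
```

{"api": "apply_moves", "payload": {"series": [[[0,0,0.7],[0,0,0]],[[0,0,0.7],[0,0,0]],[[0,0,0.6],[0,0,0]],[[0,0,0],[0,0,0]],[[0,0,0],[0,0,0]]]}}

```text
t: 8.35
tool_pos: [0.595, 0.0648, 0.2062]
orientation: [-2.292, -2.147, 0.003]
force: [-10.5, 0.4, 15.1]
opening: 0.0496
gripper_force: 30.0
```

{"api": "apply_moves", "payload": {"series": [[[0,0,-1],[0,0,0]],[[0,0,0],[0,0,0]],[[0,0,0],[0,0,0]]]}}

```text
t: 8.6
tool_pos: [0.5952, 0.0647, 0.2063]
orientation: [-2.293, -2.147, 0.001]
force: [-4.5, 0.6, 7.7]
opening: 0.0494
gripper_force: 30.0
```

{"api": "apply_moves", "payload": {"series": [[[0,0,0],[0,0,0]],[[0,0,0],[0,0,0]],[[0,0,0],[0,0,0]],[[0,0,0],[0,0,0]],[[0,0,0],[0,0,0]],[[0,0,0],[0,0,0]]], "claw": 0.85}}

```text
t: 9.1
tool_pos: [0.5949, 0.0647, 0.2052]
orientation: [-2.292, -2.147, 0.002]
force: [0.6, -0.5, 0.5]
opening: 0.0785
gripper_force: 0.0
```

{"api": "apply_moves", "payload": {"series": [[[0,0,-10],[0,0,0]],[[0,0,-20],[0,0,0]],[[0,0,-30],[0,0,0]],[[0,0,-30],[0,0,0]],[[-38,0,-10],[0,0,0]],[[-38,0,0],[0,0,0]],[[-38,0,0],[0,0,0]],[[-38,0,0],[0,0,0]],[[-20,0,0],[0,0,0]]]}}

```text
t: 9.85
tool_pos: [0.5834, -0.1104, 0.3067]
orientation: [2.294, 2.145, -0.003]
force: [0.3, -0.5, 0.5]
opening: 0.0791
gripper_force: 0.0
```

Run:
```python
from pl import *
for n in('side','top'):
    p,d=robot.read_camera(n);cv2.imwrite(f'pics/{n}4.png',p)
A,s=cur();print(A.round(4),s['t'],s['force'])
p=cv2.imread('pics/side4.png');t=cv2.imread('pics/top4.png')
a=cv2.resize(p[195:245,310:390],(640,400),interpolation=cv2.INTER_CUBIC)
b=cv2.resize(t[180:215,265:385],(800,233),interpolation=cv2.INTER_CUBIC)
o=np.zeros((600,800,3),np.uint8);o[:350,:640]=a[:350];o[360:593]=b;cv2.imwrite('pics/c4.png',o)
```

```text
[[ 6.960e-02  9.976e-01 -8.000e-04  5.835e-01]
 [ 9.976e-01 -6.960e-02 -1.500e-03 -1.103e-01]
 [-1.600e-03 -6.000e-04 -1.000e+00  3.064e-01]
 [ 0.000e+00  0.000e+00  0.000e+00  1.000e+00]] 9.95 [ 0.36000645 -0.2676135   0.22421692]
```

View pics/c4.png

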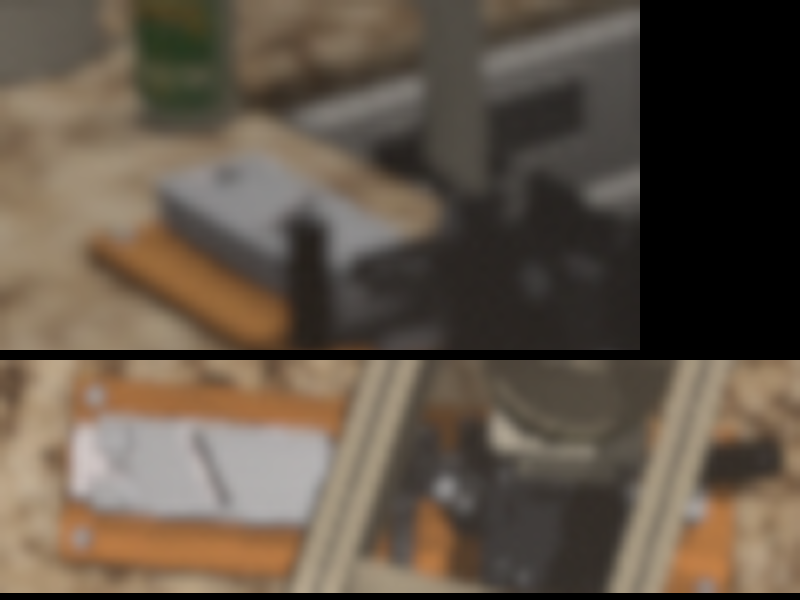

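{"api": "apply_moves", "payload": {"series": [[[0,0,-25],[0,0,0]],[[0,0,-25],[0,0,0]],[[-13,0,-10],[0,0,0]],[[-26,0,0],[0,0,0]],[[-26,0,0],[0,0,0]],[[-20,0,0],[0,0,0]],[[-6.5,0,0],[0,0,0]],[[0,0,0],[0,0,0]]], "claw": 0}}

```text
t: 10.62
tool_pos: [0.5777, -0.1994, 0.3653]
orientation: [-2.294, -2.145, 0.002]
force: [0.5, 1.2, -0.4]
opening: 0.0303
gripper_force: 0.0
```

{"api": "apply_moves", "payload": {"series": [[[0,0,6],[0,0,0]],[[0,0,6],[0,0,0]],[[0,0,6],[0,0,0]],[[0,0,6],[0,0,0]],[[0,0,0],[0,0,0]]]}}

```text
t: 11.03
tool_pos: [0.5776, -0.1971, 0.3393]
orientation: [-2.289, -2.146, 0.004]
force: [-0.8, 0.6, -0.1]
opening: 0.001
gripper_force: 0.2
```

{"api": "apply_moves", "payload": {"series": [[[-1,0,5],[0,0,0]],[[-1,0,5],[0,0,0]],[[-1,0,5],[0,0,0]],[[0,0,5],[0,0,0]],[[0,0,0],[0,0,0]]]}}

```text
t: 11.45
tool_pos: [0.5774, -0.2012, 0.3201]
orientation: [-2.292, -2.146, 0.003]
force: [0.1, -0.4, 1.0]
opening: 0.0003
gripper_force: 0.4
```

{"api": "apply_moves", "payload": {"series": [[[0,0,4],[0,0,0]],[[0,0,4],[0,0,0]],[[0,0,4],[0,0,0]],[[0,0,0],[0,0,0]]]}}

```text
t: 11.78
tool_pos: [0.5776, -0.2012, 0.3088]
orientation: [-2.292, -2.147, 0.002]
force: [0.9, -0.6, 3.1]
opening: 0.0005
gripper_force: 1.1
```

Run:
```python
from pl import *
p,d=robot.read_camera('side');s=robot.read_state();print(s['force'],s['tool_pos'])
cv2.imwrite('pics/s5.png',cv2.resize(p[180:260,350:450],(750,600),interpolation=cv2.INTER_CUBIC))
```

```text
[0.69054759 0.18878453 1.45727948] [ 0.57768225 -0.2011664   0.30918668]
```

View pics/s5.png

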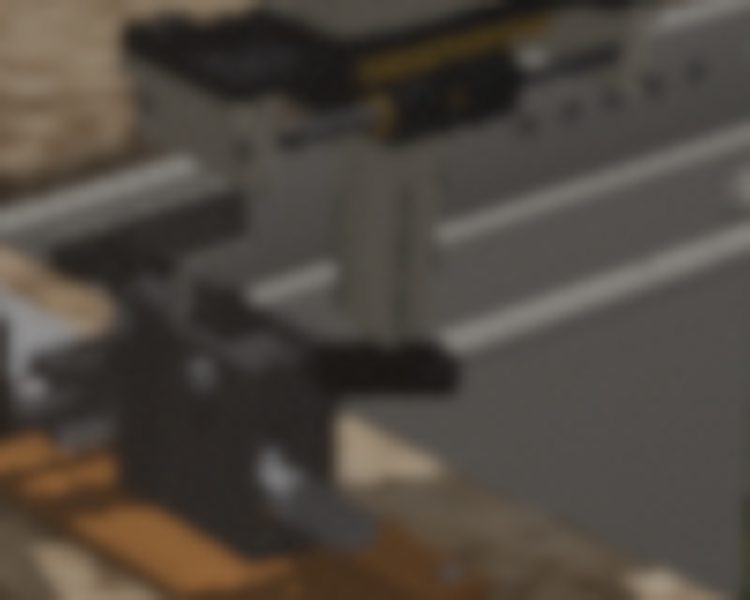

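{"api": "apply_moves", "payload": {"series": [[[0,0,5],[0,0,0]],[[0,0,5],[0,0,0]],[[0,0,4],[0,0,0]],[[0,0,3],[0,0,0]],[[0,0,0],[0,0,0]],[[0,0,0],[0,0,0]]]}}

```text
t: 12.33
tool_pos: [0.5776, -0.2013, 0.2923]
orientation: [-2.292, -2.147, 0.003]
force: [0.9, -1.3, 4.0]
opening: 0.0009
gripper_force: 1.6
```

{"api": "apply_moves", "payload": {"series": [[[0,0,2],[0,0,0]],[[0,0,2],[0,0,0]],[[0,0,1],[0,0,0]],[[0,0,0],[0,0,0]]]}}

```text
t: 12.67
tool_pos: [0.5778, -0.2015, 0.2904]
orientation: [2.292, 2.147, -0.002]
force: [-9.1, 1.4, 22.8]
opening: 0.0007
gripper_force: 11.7
```

{"api": "apply_moves", "payload": {"series": [[[0,0,-12],[0,0,0]],[[0,0,-16],[0,0,0]],[[0,0,-16],[0,0,0]],[[0,0,-16],[0,0,0]],[[0,0,0],[0,0,0]],[[0,0,0],[0,0,0]]]}}

```text
t: 13.17
tool_pos: [0.5778, -0.201, 0.3475]
orientation: [-2.293, -2.147, 0.001]
force: [0.7, 0.1, -0.5]
opening: 0.0004
gripper_force: 0.0
```

{"api": "apply_moves", "payload": {"series": [[[0,0,8],[0,0,0]],[[0,0,8],[0,0,0]],[[0,0,8],[0,0,0]],[[0,0,8],[0,0,0]],[[0,0,8],[0,0,0]],[[0,0,8],[0,0,0]],[[0,0,5],[0,0,0]],[[0,0,3],[0,0,0]],[[0,0,2],[0,0,0]],[[0,0,1],[0,0,0]],[[0,0,0],[0,0,0]]]}}

```text
t: 14.08
tool_pos: [0.5777, -0.2021, 0.2906]
orientation: [2.292, 2.146, -0.003]
force: [-8.4, -1.3, 25.4]
opening: 0.0008
gripper_force: 12.6
```

{"api": "apply_moves", "payload": {"series": [[[0,0,-12],[0,0,0]],[[0,0,-16],[0,0,0]],[[0,0,-16],[0,0,0]],[[0,0,-16],[0,0,0]],[[0,0,0],[0,0,0]],[[0,0,0],[0,0,0]]]}}

```text
t: 14.58
tool_pos: [0.5776, -0.2011, 0.3473]
orientation: [-2.292, -2.147, 0.002]
force: [0.4, -0.5, -0.2]
opening: 0.0007
gripper_force: 0.0
```

{"api": "apply_moves", "payload": {"series": [[[0,0,8],[0,0,0]],[[0,0,8],[0,0,0]],[[0,0,6],[0,0,0]],[[0,0,5],[0,0,0]],[[0,0,3],[0,0,0]],[[0,0,0],[0,0,0]]]}}

```text
t: 15.08
tool_pos: [0.5775, -0.2013, 0.3165]
orientation: [-2.292, -2.146, 0.003]
force: [1.7, 1.0, 5.9]
opening: 0.0006
gripper_force: 2.8
```

{"api": "apply_moves", "payload": {"series": [[[0,0,3],[0,0,0]],[[0,0,3],[0,0,0]],[[0,0,3],[0,0,0]],[[0,0,3],[0,0,0]],[[0,0,0],[0,0,0]]]}}

```text
t: 15.5
tool_pos: [0.5776, -0.2016, 0.305]
orientation: [-2.293, -2.147, 0.003]
force: [0.2, -2.6, 7.3]
opening: 0.0005
gripper_force: 3.1
```

{"api": "apply_moves", "payload": {"series": [[[0,0,3],[0,0,0]],[[0,0,3],[0,0,0]],[[0,0,3],[0,0,0]],[[0,0,3],[0,0,0]],[[0,0,0],[0,0,0]]]}}

```text
t: 15.92
tool_pos: [0.5775, -0.2018, 0.293]
orientation: [2.293, 2.147, -0.003]
force: [1.6, -3.4, 6.3]
opening: 0.0004
gripper_force: 3.2
```

{"api": "apply_moves", "payload": {"series": [[[0,0,2],[0,0,0]],[[0,0,2],[0,0,0]],[[0,0,1],[0,0,0]],[[0,0,0],[0,0,0]]]}}

```text
t: 16.25
tool_pos: [0.5778, -0.2022, 0.2909]
orientation: [2.292, 2.146, -0.003]
force: [-6.5, -2.2, 21.8]
opening: 0.0003
gripper_force: 10.7
```

Fourth stroke, watching for the early hard stop.

{"api": "apply_moves", "payload": {"series": [[[0,0,-12],[0,0,0]],[[0,0,-16],[0,0,0]],[[0,0,-16],[0,0,0]],[[0,0,-16],[0,0,0]],[[0,0,0],[0,0,0]],[[0,0,0],[0,0,0]]]}}

```text
t: 16.75
tool_pos: [0.5776, -0.2011, 0.3482]
orientation: [-2.292, -2.146, 0.003]
force: [-0.1, -1.1, 0.1]
opening: 0.0006
gripper_force: 0.0
```

{"api": "apply_moves", "payload": {"series": [[[0,0,6],[0,0,0]],[[0,0,6],[0,0,0]],[[0,0,3],[0,0,0]],[[0,0,2],[0,0,0]],[[0,0,2],[0,0,0]],[[0,0,1],[0,0,0]],[[0,0,0],[0,0,0]]]}}

```text
t: 17.33
tool_pos: [0.5776, -0.2014, 0.3288]
orientation: [-2.293, -2.147, 0.003]
force: [-1.2, -0.8, 7.1]
opening: 0.0002
gripper_force: 2.9
```

Run:
```python
from pl import *
A,s=cur();print(s['force'],A[:3,3]);p,d=robot.read_camera('top');cv2.imwrite('pics/top6.png',p)
h=cv2.cvtColor(p,cv2.COLOR_BGR2GRAY)
print(h[194:200,300:345])
print(cv2.cvtColor(cv2.imread('pics/top4.png'),cv2.COLOR_BGR2GRAY)[196,300:345])
for n,y,z in(('padfront',16+20,95),('keeperfront home',60.5,50),('keeperfront open',40.5,50)):print(n,proj('top',[pin+yp*(y-158)/1000+[0,0,z/1000-.033]]))
```

```text
[-1.15109521 -0.8065284   7.13036539] [ 0.57760904 -0.2013667   0.32879799]
[[176 176 176 176 176 177 177 178 177 174 158 123  96  84  78  82  87  82
   68  59  57  58  59  57  55  53  55  59  61  62  68  77  77  73  69  66
   58  50  48  47  48  50  64  98 135]
 [176 177 177 177 177 177 178 178 178 172 151 117  93  84  80  83  85  80
   67  59  58  58  59  59  56  52  54  59  61  62  66  73  75  74  75  71
   60  51  49  49  49  56  81 118 145]
 [175 177 177 177 177 177 178 179 178 170 147 113  92  86  82  82  82  78
   66  59  59  58  60  61  57  52  52  58  61  62  65  73  76  74  74  69
   61  54  52  51  54  69 103 136 152]
 [176 177 178 178 177 178 179 179 178 169 143 110  91  88  84  83  82  77
   65  60  59  59  61  62  59  53  53  57  60  63  73  86  90  84  77  71
   66  61  58  55  58  85 121 147 152]
 [175 178 178 178 178 178 179 179 178 167 138 105  92  91  90  86  81  78
   68  60  59  59  61  61  60  58  58  59  61  68  85 103 104  96  83  75
   71  68  64  60  69 102 137 153 147]
 [173 177 177 177 177 178 178 179 177 165 133 101  92  94  94  87  80  79
   73  65  67  71  71  68  65  64  63  62  64  72  90 105 104  94  80  71
   68  67  65  65  85 119 147 152 139]]
[175 175 176 176 177 176 177 177 178 178 178 178 176 163 144 148 153 142
 129 139 151 144 117  88  73  65  59  59  61  64  69  77  76  70  62  58
  53  51  53  62  71  73  81  91  89]
padfront [[317.26592631 193.53846827]]
keeperfront home [[310.28129589 196.12551885]]
keeperfront open [[316.13842308 196.61932318]]
```

{"api": "apply_moves", "payload": {"series": [[[0,0,2],[0,0,0]],[[0,0,2],[0,0,0]],[[0,0,2],[0,0,0]],[[0,0,0],[0,0,0]]]}}

```text
t: 17.72
tool_pos: [0.578, -0.2018, 0.324]
orientation: [2.292, 2.146, -0.002]
force: [-1.2, -1.6, 12.0]
opening: 0.0003
gripper_force: 5.1
```

{"api": "apply_moves", "payload": {"series": [[[0,0,2],[0,0,0]],[[0,0,2],[0,0,0]],[[0,0,2],[0,0,0]],[[0,0,0],[0,0,0]]]}}

```text
t: 18.05
tool_pos: [0.5782, -0.2025, 0.32]
orientation: [2.29, 2.144, -0.002]
force: [-4.2, -3.5, 21.1]
opening: 0.0006
gripper_force: 8.7
```

{"api": "apply_moves", "payload": {"series": [[[0,0,2],[0,0,0]],[[0,0,1],[0,0,0]],[[0,0,0],[0,0,0]],[[0,0,0],[0,0,0]]]}}

```text
t: 18.38
tool_pos: [0.5782, -0.2031, 0.3182]
orientation: [2.29, 2.142, -0.003]
force: [-6.7, -5.6, 24.8]
opening: 0.0003
gripper_force: 10.7
```

Run:
```python
from pl import *
A,s=cur();print(s['force'],A[:3,3]);p,d=robot.read_camera('top');cv2.imwrite('pics/top7.png',p)
h=cv2.cvtColor(p,cv2.COLOR_BGR2GRAY)
print(h[194:200,305:318])
```

```text
[-6.69977211 -5.59879884 24.78005355] [ 0.57820547 -0.20310658  0.31823301]
[[177 178 178 176 169 146 112  92  86  81  80  81  78]
 [178 178 178 178 169 142 109  92  87  84  82  81  78]
 [179 178 178 177 165 136 104  91  90  88  85  80  76]
 [179 179 178 177 163 128  97  92  92  91  85  80  76]
 [178 178 179 177 161 124  95  90  92  89  85  80  76]
 [178 178 179 176 160 123  93  87  87  88  86  82  79]]
```

{"api": "apply_moves", "payload": {"series": [[[0,0,-14],[0,0,0]],[[0,0,-20],[0,0,0]],[[0,0,-15],[0,0,0]],[[20,0,0],[0,0,0]],[[38,0,0],[0,0,0]],[[38,0,0],[0,0,0]],[[38,0,0],[0,0,0]],[[28,0,10],[0,0,0]],[[11,0,20],[0,0,0]],[[0,0,20],[0,0,0]],[[0,0,10],[0,0,0]],[[0,0,0],[0,0,0]]]}}

```text
t: 19.43
tool_pos: [0.5873, -0.0282, 0.2986]
orientation: [-2.288, -2.143, 0.01]
force: [0.0, 0.4, -0.3]
opening: 0.0
gripper_force: 0.0
```

Run:
```python
from pl import *
A,s=cur();print(s['force'],A.round(4));O=pin-.158*yp;O[2]=0;print(rows(A,T(O+.016*yp+[.0005,0,.262],R2),1))
```

```text
[ 0.03347685  0.39417584 -0.30839426] [[ 6.510e-02  9.978e-01 -9.100e-03  5.873e-01]
 [ 9.979e-01 -6.510e-02  6.000e-04 -2.820e-02]
 [ 0.000e+00 -9.100e-03 -1.000e+00  2.986e-01]
 [ 0.000e+00  0.000e+00  0.000e+00  1.000e+00]]
([-0.7, 1.1, 36.6], [-0.0091, -0.0, -0.0008])
```

{"api": "apply_moves", "payload": {"series": [[[0,0,7],[-0.004,0,0]],[[0,0,6],[-0.004,0,0]],[[0,0,6],[0,0,0]],[[0,0,5],[0,0,0]],[[0,0,4],[0,0,0]],[[0,0,4],[0,0,0]],[[0,0,3],[0,0,0]],[[0,0,0],[0,0,0]]]}}

```text
t: 20.1
tool_pos: [0.5894, -0.0283, 0.2688]
orientation: [2.289, 2.144, 0.009]
force: [0.4, 3.7, 3.1]
opening: 0.0004
gripper_force: 2.0
```

{"api": "apply_moves", "payload": {"series": [[[0,0,2],[0,0,0]],[[0,0,1],[0,0,0]],[[0,0,0],[0,0,0]]]}}

```text
t: 20.35
tool_pos: [0.5895, -0.0284, 0.2663]
orientation: [2.289, 2.144, 0.009]
force: [-1.5, 3.0, 5.5]
opening: 0.0005
gripper_force: 3.0
```

{"api": "apply_moves", "payload": {"series": [[[0,0,2],[0,0,0]],[[0,0,2],[0,0,0]],[[0,0,1],[0,0,0]],[[0,0,0],[0,0,0]],[[0,0,0],[0,0,0]]]}}

```text
t: 20.77
tool_pos: [0.5899, -0.0285, 0.2647]
orientation: [2.288, 2.143, 0.009]
force: [-13.5, 4.4, 29.2]
opening: 0.0007
gripper_force: 13.8
```

{"api": "apply_moves", "payload": {"series": [[[0,0,-15],[0,0,0]],[[0,0,-20],[0,0,0]],[[0,0,-10],[0,0,0]],[[20,-20,0],[0,0,0]],[[26,-25,0],[0,0,0]],[[0,-22,0],[0,0,0]],[[0,0,15],[0,0,0]],[[0,0,20],[0,0,0]],[[0,0,16],[0,0,0]],[[0,0,10],[0,0,0]],[[0,0,0],[0,0,0]]]}}

```text
t: 21.68
tool_pos: [0.5243, 0.0216, 0.2413]
orientation: [2.292, 2.146, 0.002]
force: [0.6, 0.1, -0.2]
opening: 0.0006
gripper_force: 0.0
```

Run:
```python
from pl import *
A,s=cur();O=pin-.158*yp;v=A[:3,3]-O;print(s['force'],A.round(4),s['t'],'local',v@xp,v@yp)
p,d=robot.read_camera('side')
cv2.imwrite('pics/s8.png',cv2.resize(p[180:260,310:430],(800,533),interpolation=cv2.INTER_CUBIC))
```

```text
[ 0.59930227  0.11257951 -0.22658448] [[ 6.570e-02  9.978e-01  2.100e-03  5.243e-01]
 [ 9.978e-01 -6.570e-02 -8.000e-04  2.160e-02]
 [-6.000e-04  2.200e-03 -1.000e+00  2.413e-01]
 [ 0.000e+00  0.000e+00  0.000e+00  1.000e+00]] 21.6833 local -0.06632789737160065 0.06239969694866636
```

View pics/s8.png

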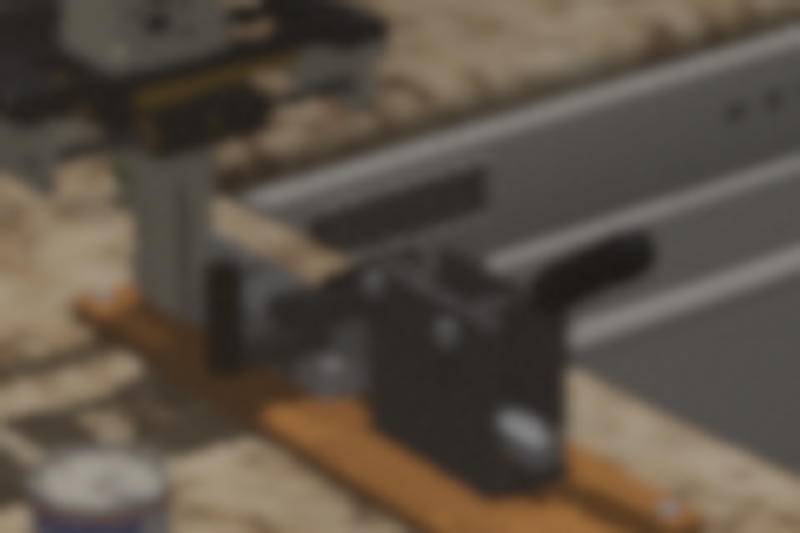

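{"api": "apply_moves", "payload": {"series": [[[-5,0,0],[0,0,0]],[[-5,0,0],[0,0,0]],[[-5,0,0],[0,0,0]],[[-5,0,0],[0,0,0]],[[-5,0,0],[0,0,0]],[[0,0,0],[0,0,0]]]}}

```text
t: 22.23
tool_pos: [0.5244, -0.004, 0.2451]
orientation: [2.289, 2.142, 0.009]
force: [0.6, 1.4, 1.1]
opening: 0.0005
gripper_force: 0.5
```

{"api": "apply_moves", "payload": {"series": [[[-5,0,0],[0,0,0]],[[-5,0,0],[0,0,0]],[[-4,0,0],[0,0,0]],[[-3,0,0],[0,0,0]],[[0,0,0],[0,0,0]]]}}

```text
t: 22.65
tool_pos: [0.5233, -0.0206, 0.245]
orientation: [2.289, 2.143, 0.009]
force: [1.5, 2.0, 1.9]
opening: 0.0007
gripper_force: 1.0
```

{"api": "apply_moves", "payload": {"series": [[[-3,0,0],[0,0,0]],[[-2,0,0],[0,0,0]],[[-2,0,0],[0,0,0]],[[0,0,0],[0,0,0]]]}}

```text
t: 22.98
tool_pos: [0.5228, -0.0261, 0.245]
orientation: [2.29, 2.145, 0.012]
force: [3.8, 12.3, 3.8]
opening: 0.0004
gripper_force: 6.0
```

{"api": "apply_moves", "payload": {"series": [[[-1,0,0],[0,0,0]],[[-1,0,0],[0,0,0]],[[0,0,0],[0,0,0]]]}}

```text
t: 23.23
tool_pos: [0.5228, -0.0268, 0.245]
orientation: [2.29, 2.146, 0.015]
force: [2.9, 19.5, 5.3]
opening: 0.0008
gripper_force: 10.1
```

{"api": "apply_moves", "payload": {"series": [[[4,0,0],[0,0,0]],[[8,0,0],[0,0,0]],[[4,0,-10],[0,0,0]],[[0,0,-30],[0,0,0]],[[0,0,-35],[0,0,0]],[[0,0,-35],[0,0,0]],[[0,-25,-10],[0,0,0]],[[0,-35,0],[0,0,0]],[[0,-35,0],[0,0,0]],[[0,-35,0],[0,0,0]],[[0,-10,0],[0,0,0]],[[0,0,0],[0,0,0]]]}}

```text
t: 24.23
tool_pos: [0.3807, -0.0038, 0.3636]
orientation: [2.289, 2.143, 0.006]
force: [-0.1, -0.9, 0.6]
opening: 0.0007
gripper_force: 0.0
```

Run:
```python
from pl import *
p,d=robot.read_camera('top');s,_=robot.read_camera('side')
a=cv2.resize(s[180:250,300:430],(800,431),interpolation=cv2.INTER_CUBIC)[:350]
b=cv2.resize(p[180:215,265:385],(800,233),interpolation=cv2.INTER_CUBIC)
cv2.imwrite('pics/c9.png',np.vstack([a,b]))
g=cv2.cvtColor(p,cv2.COLOR_BGR2GRAY);print(g[194:200,300:345],robot.read_state()['t'])
O=pin-.158*yp
for r in(0,36):print(proj('top',[O-.062*xp+yp*(-2+r)/1000+[0,0,.052]]))
```

```text
[[176 177 177 176 177 178 178 178 177 171 151 116  93  85  81  91 122 162
  181 165 113  65  50  48  47  46  48  48  48  55  69  79  79  73  71  70
   63  60  58  57  55  56  58  58  58]
 [176 177 177 178 178 178 178 179 178 170 146 113  93  87  83  94 131 173
  183 155 102  61  51  50  48  48  47  47  49  56  68  76  77  76  76  76
   71  67  66  66  64  71  83  86  79]
 [176 177 178 177 178 179 179 179 177 169 143 110  92  87  86  94 133 178
  182 140  87  58  51  51  50  50  49  48  48  55  67  78  79  77  77  77
   76  74  73  73  73  86 105 110 102]
 [177 177 178 178 178 178 178 179 178 166 137 104  91  90  89  95 134 178
  179 132  77  54  50  52  51  52  50  49  50  56  77  99 101  95  92  91
   89  85  83  84  83  87 101 105 101]
 [175 178 178 178 178 179 179 180 178 164 129  99  91  93  91  96 133 176
  177 128  74  54  51  51  52  52  51  50  51  61  94 126 130 118 110 109
  108 103 100 103  95  91  95  94  89]
 [173 177 177 177 178 178 179 179 177 161 125  96  90  92  91  96 133 176
  176 129  77  62  59  55  52  52  52  51  53  65  99 131 134 120 111 111
  111 107 106 109 104 101 103  99  88]] 24.3333
[[327.07619264 213.34523421]]
[[316.277972   212.43449598]]
```

View pics/c9.png

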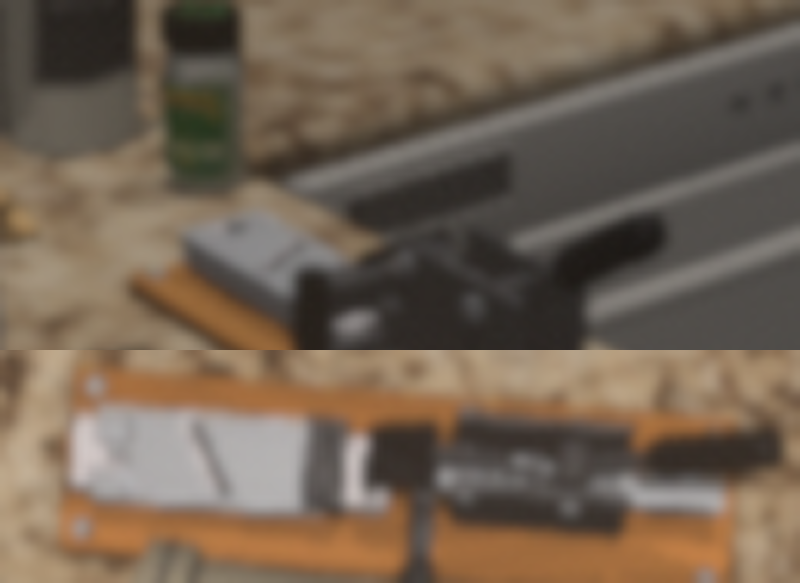

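```bash
python3 -c "
from plant import robot
print(robot.close_job())"
```

```text
the job is handed in; nothing more can be done
None
```

I finished the sequence and handed the job in at about 24 s of the 62 s allowed; no verdict came back. The last pictures show the blade on the bed with its notch over the pin, the keeper home over its plain end, the jaw fully back and the handle up.

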